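# Take the battery out of a backup power unit before shipping

### The job

This backup power unit is to be shipped without its battery, and the screws of its cover are already out. Without dropping anything, lift the cover off by its handle and set it down, handle up, in the middle of the service mat; then lift the long battery block out of the unit and set it down gently, upright, on the floor of the return tray, beside the old battery already there. Finally put the cover back on the unit so that it sits fully home, and leave everything else on the bench undisturbed.

Things in the scene. Friction and masses are not known exactly. Their poses are not given: they have to be found in the camera images.
- unit: chassis of the backup power unit, fixed: a grey steel plinth 240 mm (its x) by 160 mm (its y) on low feet; origin at the centre of its underside, on the bench, z up
- unit_ledge (a point): centre of the plinth's flat top ledge, 24 mm above the bench, on which the cover rests. Inside the ledge stands a steel rim 225 x 145 mm outside, 6 mm thick, with a rounded top edge 16 mm above the ledge; the cover fits over it with 2.5 mm to spare on each side
- unit_bay (a point): middle of the battery bay's floor inside the unit, 12 mm above the bench and 12 mm to the -y side of the unit's middle. Rim wall (top 40 mm above the bench) 54 mm away on the -y side; on the +y side, from 30 mm away, circuit board parts up to 36 mm above the bench near the middle of the length, 50 mm near the ends. Low ribs about the battery, up to 14 mm high
- cover_handle (a point): centre of the bar of the cover's bow handle, where to grip it; axes as the cover, z up. The bar is black, 112 mm long along the cover's x, 16 mm wide, 12 mm high; its centre is 116 mm above the cover's lower rim and 36 mm above the cover's top, with 30 mm free beneath; posts at its two ends
- cover_rim (a point): centre of the cover's open lower rim. The cover is a beige hood with vent slots, 236 mm (its x) by 156 mm (its y) by 80 mm high, walls 3 mm, about 0.35 kg, the same turned by half a turn. It starts loose on the unit, axes along the unit's; fully home its rim lies at unit_ledge; laid on the mat, 3 mm above the bench
- block_center (a point): centre of the battery block: a dark grey brick 178 mm long (its x), 34 mm wide (its y), 60 mm high, plus two contact blades 8 mm high near the ends of its top; about 0.42 kg. It stands loose in the bay under the cover, along the unit's x, nothing clips it and it lifts straight out. Grip it across its width
- cover: the cover itself; the same point and axes as cover_rim
- block: the battery block itself; origin at the centre of its underside, axes as block_center
- mat: the service mat, fixed: a dark blue-grey sheet 290 mm (its x) by 210 mm (its y), 3 mm thick, to the left or the right of the unit; origin at the centre of its underside
- tray: the return tray, fixed: a grey open plastic box, 270 mm (its x) by 190 mm (its y) by 45 mm high, walls and floor 5 mm, on the other side of the unit from the mat; origin at the centre of its underside. The old battery lies at its +y side, the -y side is free: a good place for the block is along the tray's x, 30 mm to the -y side of the middle
- tray_in (a point): centre of the tray's inner floor, 5 mm above the bench; axes as the tray
- old_block: a spent squat battery already in the tray (bystander), 97 x 43 mm and 52 mm high, 0.55 kg, lying along the tray's x about 60 mm to the +y side of the tray's middle; origin at the centre of its underside
- dish: small round steel dish with the cover's screws (bystander), 80 mm across, 22 mm high; origin at the centre of its underside
- driver: screwdriver lying on the bench (bystander), 160 mm long; origin on its underside
- meter: grey hand-held test meter lying face up (bystander), 165 x 80 x 34 mm; origin at the centre of its underside
- jar: squat white jar with a lid (bystander), 60 mm across, 80 mm high, towards the back of the bench; origin at the centre of its underside
- mug: white mug (bystander), 72 mm across, 80 mm high, towards the back of the bench; origin at the centre of its underside

How it is judged:
By the outcome, as a careful person would: the job done as asked, in the order asked, and still so for the second after the job is handed in, with the robot touching nothing.
It also fails if it takes over 72 s, if anything falls off the work surface, if the arm or the gripper's body presses on something with over 40 N, if the wrist force passes 120 N, or if a joint passes its speed limit or range.

### The arm

A 6-joint arm with a two-finger parallel gripper is mounted at the origin on the work surface. World frame = base frame: x ahead of the robot, y to its left, z up, the work surface at z = 0. Lengths are in m, angles in rad, forces in N, time in s.
With the tool pointing down it reaches from about 0.25 to 0.775 m from the base axis. Payload 4 kg.
Tool frame: the origin (TCP) lies midway between the tips of the shut fingers; the grasp point (between the pads) lies 19 mm behind it; z points along the fingers, x is the direction in which the jaws open and shut, and the axes are right-handed (so a half turn about z gives the same grasp; the last joint's range is limited). The gripper opens to 94 mm and grips with 3 to 60 N. Pads are 16 mm wide; open, the fingers measure 119 mm over their backs; the gripper's body (75 mm by 177 mm) begins 78 mm behind the grasp point.
Start: joints at [-1.437, 0.087, 1.371, -0, 1.684, -0.103], TCP at [0.129, -0.535, 0.206] pointing down, gripper open.
Joint ranges: [-3.1, 3.1], [-0.76, 2.03], [0.27, 2.55], [-1.08, 4.22], [0.17, 2.65], [-2.57, 2.57]. Speed limits (rad/s): [2.79, 2.79, 3.14, 3.14, 3.14, 3.14].

### API

Orientations are given as [roll, pitch, yaw] about the fixed x, y, z axes, in that order (R = Rz(yaw) Ry(pitch) Rx(roll)).
In Python, from bench import robot gives the robot as it stands.
- The arm moves only by the shell command python3 -m handwheel 'ROWS'. ROWS is a JSON object of lists of equal length, an entry for each row: "delta_pos": the shift along the tool's x, y, z in mm, a list of three; "rotation": the turn, a rotation vector about the tool's x, y, z in rad, a list of three; "claw": the closure, from -1 (fully open) to 1 (shut). In form: {"delta_pos": [[tx, ty, tz], ...], "rotation": [[wx, wy, wz], ...], "claw": [claw, ...]}. A call has exactly 8 rows; each row shifts and turns the commanded pose from where the row before left it, along the tool's axes as they then stand; what a row does not reach is not made up. A row lasts 1/8 s, in which the tool goes at most 62.5 mm and 10.7 degrees, less where a joint would pass 70% of its speed; a pose out of reach is approached as far as the arm can. A call with a gripper value outside its range is refused whole. The fingers move at their own pace and stop on an object; the grip force is fixed at half the most. Time passes only in rows, so rows that do not move let the fingers close, or fill a call up. It gives the time, the measured TCP pose, the force and the opening at its end, in the units of the state.
- robot.get_obs(): the state, without advancing time (a new reading comes with each control period).
- robot.snapshot(name): name is "side" or "top"; returns a dict with "color" (480x640x3 uint8, red, green, blue), "intrinsics" (3x3 intrinsics, pixels), "eye" and "rotation" of the camera in the world. Camera axes: x right, y down, z forward; pixel columns grow to the right and rows downward; lengths in m; the calibration is good to about 2 mm. A picture is of the moment at which its call begins. There is no depth.
- robot.close_job(): hands the job in, once; it reports no verdict.
The state is a dict: "time": time; "joint_positions": joint angles; "qvel": joint speeds; "joint_torque": joint torques, N m; "tool_pos": TCP position; "ee_rot": TCP orientation; "wrist_force": force on the tool from outside, world axes, zero at the start; "wrist_torque": the same for the moment, N m; "width": finger opening in m.
Only numpy, scipy, OpenCV 4.12 (cv2) and the standard library are available. Lean on these libraries where they do the work, as an engineer would, in place of code of your own. Each camera call takes 0.05 s, during which the arm holds its last target.

## Working session

There is one attempt and no reset: what is moved stays moved. The work goes in short steps, Python scripts to look and compute and a shell command to move; the robot and the scene stay as the last step left them, time stands still between calls to the robot, and variables do not carry over. Pictures are saved under pics/ and viewed, and the job is handed in when it is done.

```bash
mkdir -p pics; ls; python3 - <<'E'
from bench import robot
import cv2,json
print(robot.get_obs())
for n in ("side","top"):
    s=robot.snapshot(n); cv2.imwrite(f"pics/{n}0.png",s["color"][:,:,::-1])
    print(n,s["intrinsics"],s["eye"],s["rotation"])
E
```

```text
pics
{'time': 0.0, 'joint_positions': array([-1.43712440e+00,  8.79244246e-02,  1.37220762e+00, -1.29377960e-05,
        1.68361738e+00, -1.03095532e-01]), 'qvel': array([ 1.42523386e-04, -2.24677290e-03, -6.28475531e-04,  1.49313840e-03,
       -7.28112020e-05, -1.44012322e-03]), 'joint_torque': array([ 8.67147610e-04, -3.40186572e+01, -3.02426112e+01,  7.17900856e-02,
        3.29860440e-02, -1.66938862e-04]), 'tool_pos': array([ 0.12892961, -0.5341166 ,  0.20434456]), 'ee_rot': array([-3.14138348e+00,  2.14664354e-03, -1.33403009e+00]), 'wrist_force': array([-0.12697331, -0.39635237,  0.32062916]), 'wrist_torque': array([0.04356609, 0.02926636, 0.01850516]), 'width': 0.09363616879499237}
side [[470.60114571   0.         318.376406  ]
 [  0.         470.60114571 243.22503541]
 [  0.           0.           1.        ]] [ 0.50540929 -0.72780048  0.75937594] [-2.2059773   0.01623257 -0.06945716]
top [[547.23965062   0.         316.67793339]
 [  0.         547.23965062 233.53911282]
 [  0.           0.           1.        ]] [0.24357034 0.1057012  1.52740641] [-2.91989726  0.00520299 -1.57699743]
```

View pics/side0.png

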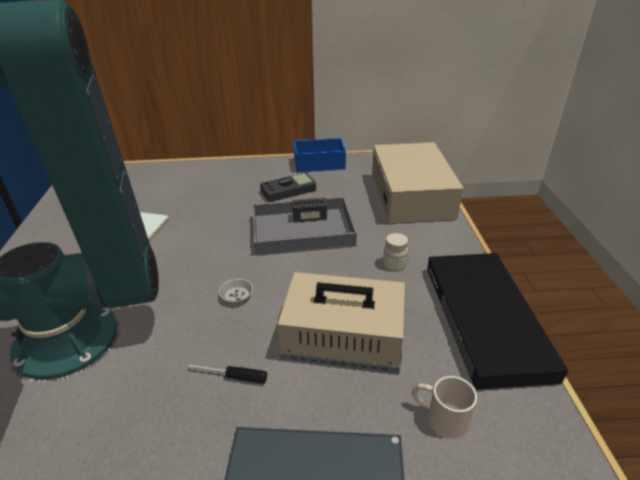

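View pics/top0.png

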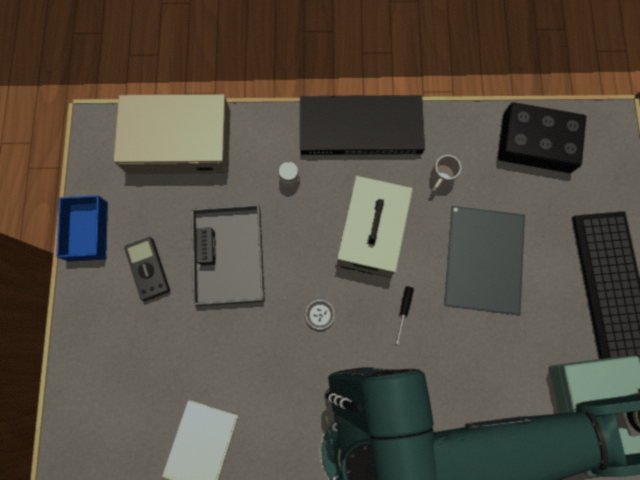

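```bash
cat > h.py <<'E'
from bench import robot
import cv2,numpy as np
from scipy.spatial.transform import Rotation as R
def cam(s): return s["intrinsics"],R.from_euler('xyz',s["rotation"]).as_matrix(),np.array(s["eye"])
def onz(s,px,z):
    K,M,e=cam(s); d=M@np.linalg.inv(K)@np.r_[px,1.]; return e+d*(z-e[2])/d[2]
def proj(s,P):
    K,M,e=cam(s); p=K@(M.T@(np.asarray(P)-e)); return p[:2]/p[2]
def crop(s,name,x0,y0,w,h,f):
    cv2.imwrite(f"pics/{name}.png",cv2.resize(s["color"][y0:y0+h,x0:x0+w,::-1],None,fx=f,fy=f,interpolation=cv2.INTER_CUBIC))
E
python3 - <<'E'
from h import *
s=robot.snapshot("top")
crop(s,"t1",320,160,130,130,6); crop(s,"t2",180,190,100,130,6); crop(s,"t3",430,190,110,130,6)
s=robot.snapshot("side"); crop(s,"s1",270,260,150,110,5); crop(s,"s2",240,170,130,90,6)
E
```

```text
(no output)
```

View pics/t1.png

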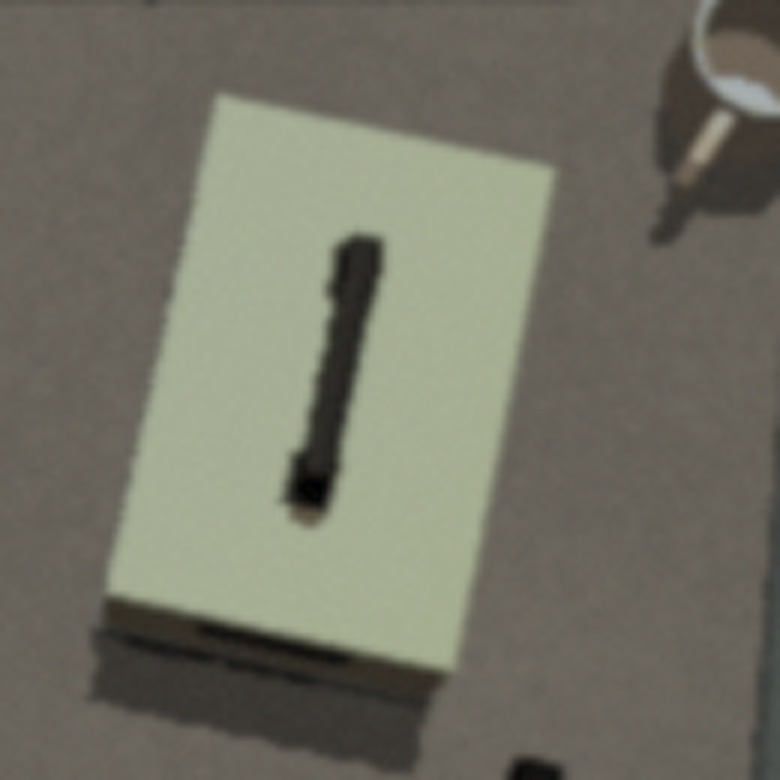

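View pics/t2.png

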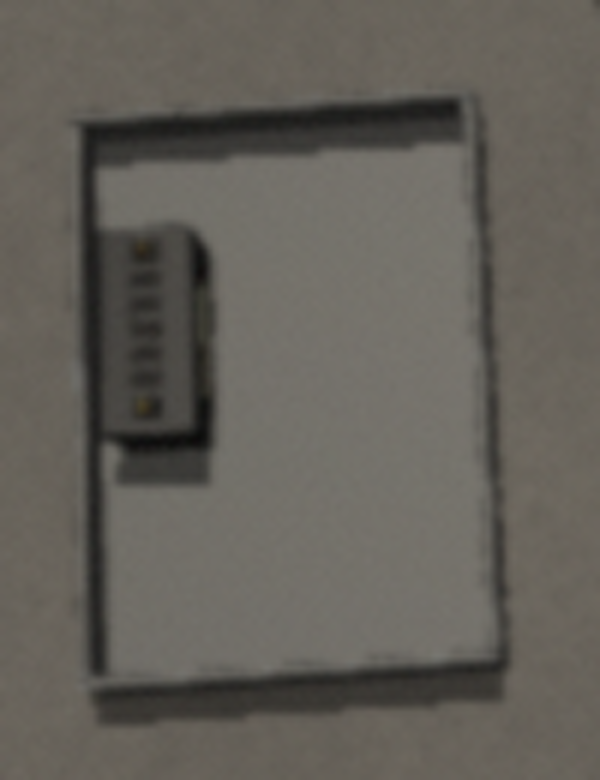

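View pics/t3.png

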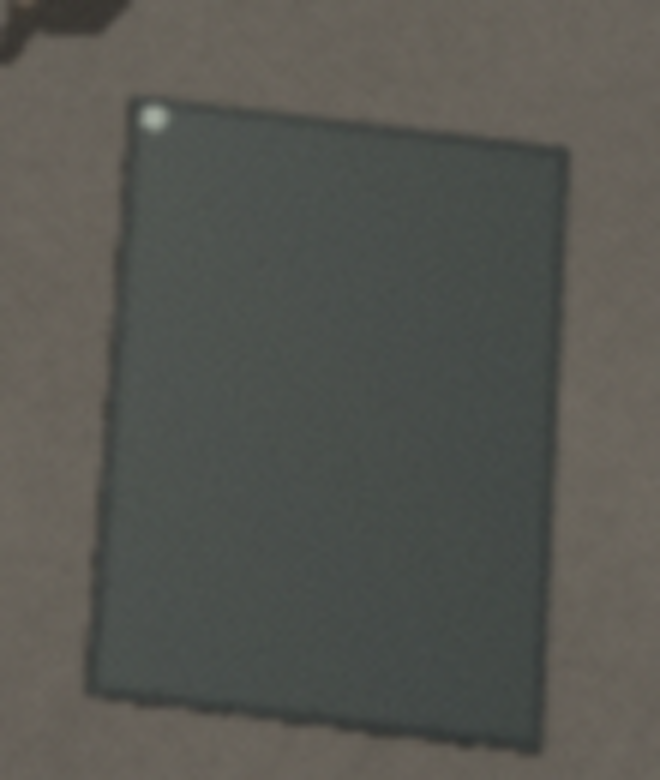

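View pics/s1.png

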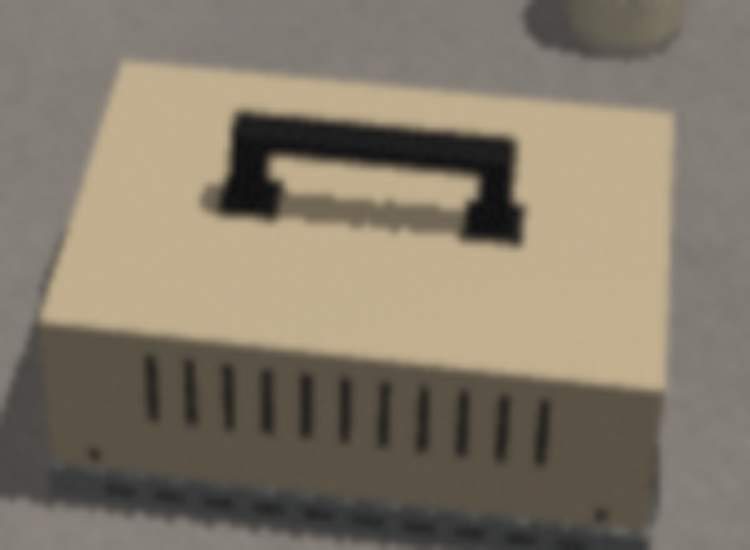

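View pics/s2.png

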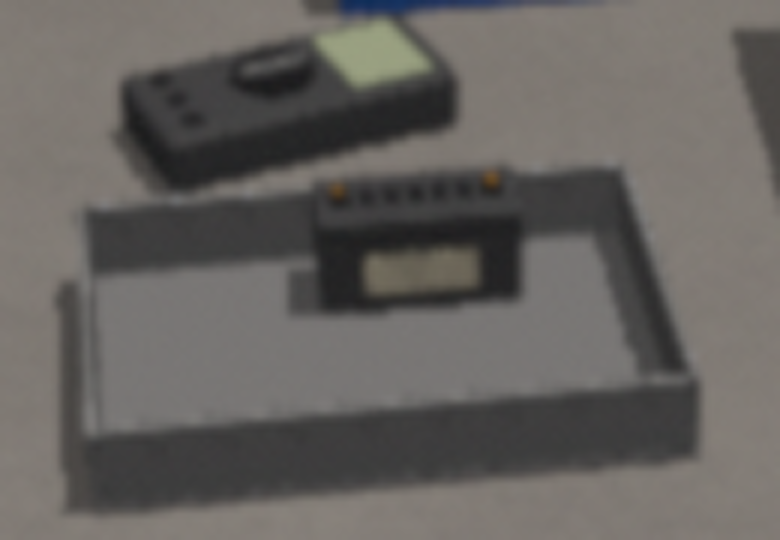

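```bash
cat > m.py <<'E'
from h import *
from scipy.optimize import least_squares
T=robot.snapshot("top");S=robot.snapshot("side")
def P(l,f,x,y): return [((a+.5)/f-.5+x,(b+.5)/f-.5+y) for a,b in l]
def fit(obs,L,W,z,yaw0):
    # obs: list (cam,pixels order: +x+y,+x-y,-x-y,-x+y)
    C=np.array([[1,1],[1,-1],[-1,-1],[-1,1]])*[L/2,W/2]
    def res(p):
        c,s=np.cos(p[2]),np.sin(p[2]); q=C@np.array([[c,s],[-s,c]])+p[:2]
        return np.concatenate([(proj(k,[*a,z])-b) for k,px in obs for a,b in zip(q,px)])
    m=np.mean([onz(obs[0][0],b,z)[:2] for b in obs[0][1]],0)
    r=least_squares(res,[*m,yaw0]); return r.x,np.round(r.fun.reshape(-1,2),1)
E
python3 - <<'E'
from m import *
ct=P([(218,95),(555,167),(455,670),(105,597)],6,320,160)
cs=P([(675,113),(663,388),(42,322),(122,62)],5,270,260)
for n,o in (("t",[(T,ct)]),("s",[(S,cs)]),("ts",[(T,ct),(S,cs)])):
    print("cover",n,*fit(o,.236,.156,.104,-.2))
tt=P([(80,122),(476,96),(508,665),(92,690)],6,180,190)
ts=P([(622,168),(697,380),(85,435),(80,208)],6,240,170)
for n,o in (("t",[(T,tt)]),("s",[(S,ts)]),("ts",[(T,tt),(S,ts)])):
    print("tray",n,*fit(o,.27,.19,.045,.0))
mt=P([(132,98),(570,150),(540,752),(88,695)],6,430,190)
print("mat",*fit([(T,mt)],.29,.21,.003,0))
ob=P([(100,228),(190,228),(193,435),(100,438)],6,180,190)
print("old",*fit([(T,ob)],.097,.043,.057,0))
h=P([(358,240),(310,490)],6,320,160)
print(onz(T,h[0],.14),onz(T,h[1],.14))
E
```

```text
cover t [ 0.59342432 -0.04570361 -0.22890688] [[-0.2  0.1]
 [-0.1  0.1]
 [ 0.   0.3]
 [ 0.3 -0.5]]
cover s [ 0.59383815 -0.04260245 -0.2315048 ] [[-0.4 -0.1]
 [ 0.6  0.3]
 [-0.3 -0.2]
 [ 0.2 -0.2]]
cover ts [ 0.59360588 -0.04422493 -0.23010406] [[-0.7  0. ]
 [-0.6  0.1]
 [-0.6  0.2]
 [-0.4 -0.6]
 [-0.4  0.4]
 [ 0.7  0.9]
 [-0.4  0.5]
 [ 0.   0.4]]
tray t [0.52136008 0.35679696 0.06411643] [[-0.6 -0.6]
 [ 0.9 -0.9]
 [ 0.3  0.3]
 [-0.6  1.1]]
tray s [0.52337283 0.36181455 0.05832452] [[ 0.8 -1. ]
 [ 0.6  0.4]
 [-0.6  0.3]
 [-0.8 -0.3]]
tray ts [0.52239058 0.35803054 0.06216944] [[-1.  -1. ]
 [ 0.6 -1.2]
 [-0.2 -0. ]
 [-1.1  0.6]
 [ 0.4 -0.4]
 [ 0.6  1.1]
 [-0.9  1.3]
 [-1.3  0.5]]
mat [ 0.50964402 -0.36283543 -0.13331919] [[-0.1 -0.4]
 [ 0.  -0.3]
 [ 0.4  0.4]
 [-0.4  0.2]]
old [0.54554615 0.42109022 0.0401887 ] [[-0.2  0.4]
 [ 0.4 -0.3]
 [ 0.  -0.2]
 [-0.2  0. ]]
[ 0.64680675 -0.05441046  0.14      ] [ 0.53482667 -0.03019527  0.14      ]
```

```bash
cat > g.py <<'E'
# python3 g.py x y z yaw : remaining move in tool axes (mm, rad)
import sys; from h import *
x,y,z,w=map(float,sys.argv[1:5]); o=robot.get_obs()
M=R.from_euler('xyz',o["ee_rot"]); G=R.from_euler('xyz',[np.pi,0,w])
d=np.array([x,y,z])-o["tool_pos"]
print("t",round(o["time"],3),"pos",np.round(o["tool_pos"],4),"rpy",np.round(o["ee_rot"],4),"F",np.round(o["wrist_force"],1),"w",round(o["width"],4))
print("rot",np.round((M.inv()*G).as_rotvec(),4),"delta before rot",np.round(M.inv().apply(d)*1e3,1),"after rot",np.round(G.inv().apply(d)*1e3,1))
E
python3 g.py .5936 -.0442 .21 -1.801
```

```text
t 0.3 pos [ 0.129  -0.5345  0.2051] rpy [-3.1415e+00  7.0000e-04 -1.3340e+00] F [0.7 0.2 0.5] w 0.0937
rot [1.00e-04 7.00e-04 4.67e-01] delta before rot [-367.6 -566.7   -4.6] after rot [-583.3 -340.5   -4.9]
```

```bash
python3 -m handwheel '{"delta_pos":[[0,0,0],[0,0,-5],[0,0,0],[-30,-17,0],[-50,-29,0],[-50,-29,0],[-50,-29,0],[-50,-29,0]],"rotation":[[0,0,0.156],[0,0,0.156],[0,0,0.155],[0,0,0],[0,0,0],[0,0,0],[0,0,0],[0,0,0]],"claw":[-1,-1,-1,-1,-1,-1,-1,-1]}'; python3 g.py .5936 -.0442 .21 -1.801
```

```text
time: 1.3
tool_pos: [0.312, -0.3396, 0.2106]
ee_rot: [-3.141, -0.0, -1.801]
wrist_force: [0.5, -0.7, 0.2]
width: 0.094
t 1.3 pos [ 0.312  -0.3396  0.2106] rpy [-3.1410e+00 -4.0000e-04 -1.8015e+00] F [ 0.5 -0.7  0.2] w 0.094
rot [-0.0006 -0.0004 -0.0005] delta before rot [-352.  -206.6    0.6] after rot [-351.9 -206.8    0.6]
```

```bash
python3 -m handwheel '{"delta_pos":[[-50,-29,0],[-50,-29,0],[-50,-29,0],[-50,-29,0],[-50,-29,0],[-50,-29,0],[-35,-20,0],[-18,-13,0]],"rotation":[[0,0,0],[0,0,0],[0,0,0],[0,0,0],[0,0,0],[0,0,0],[0,0,0],[0,0,0]],"claw":[-1,-1,-1,-1,-1,-1,-1,-1]}'; python3 g.py .5936 -.0442 .21 -1.801
```

```text
time: 2.3
tool_pos: [0.5941, -0.0425, 0.2099]
ee_rot: [3.141, 0.0, -1.799]
wrist_force: [0.4, -0.5, 0.4]
width: 0.0941
t 2.3 pos [ 0.5941 -0.0425  0.2099] rpy [ 3.1409e+00  2.0000e-04 -1.7985e+00] F [ 0.4 -0.5  0.4] w 0.0941
rot [0.0007 0.0002 0.0025] delta before rot [ 1.7  0.1 -0.1] after rot [ 1.7  0.1 -0.1]
```

```bash
python3 -m handwheel '{"delta_pos":[[1.7,0,15],[0,0,30],[0,0,25],[0,0,12],[0,0,7],[0,0,0],[0,0,0],[0,0,0]],"rotation":[[0,0,0.002],[0,0,0],[0,0,0],[0,0,0],[0,0,0],[0,0,0],[0,0,0],[0,0,0]],"claw":[-1,-1,-1,-1,-1,-1,-1,-1]}'; python3 g.py .5936 -.0442 .121 -1.801; python3 - <<'E'
from h import *
s=robot.snapshot("side"); crop(s,"s3",230,170,200,150,4)
s=robot.snapshot("top"); crop(s,"t4",310,130,160,150,4)
E
```

```text
time: 3.3
tool_pos: [0.5933, -0.0464, 0.1225]
ee_rot: [-3.14, 0.0, -1.803]
wrist_force: [0.2, -0.2, 0.3]
width: 0.0938
t 3.3 pos [ 0.5933 -0.0464  0.1225] rpy [-3.1396  0.     -1.8029] F [ 0.2 -0.2  0.3] w 0.0938
rot [-0.002   0.     -0.0019] delta before rot [-2.2  0.2  1.5] after rot [-2.2  0.2  1.5]
```

View pics/s3.png

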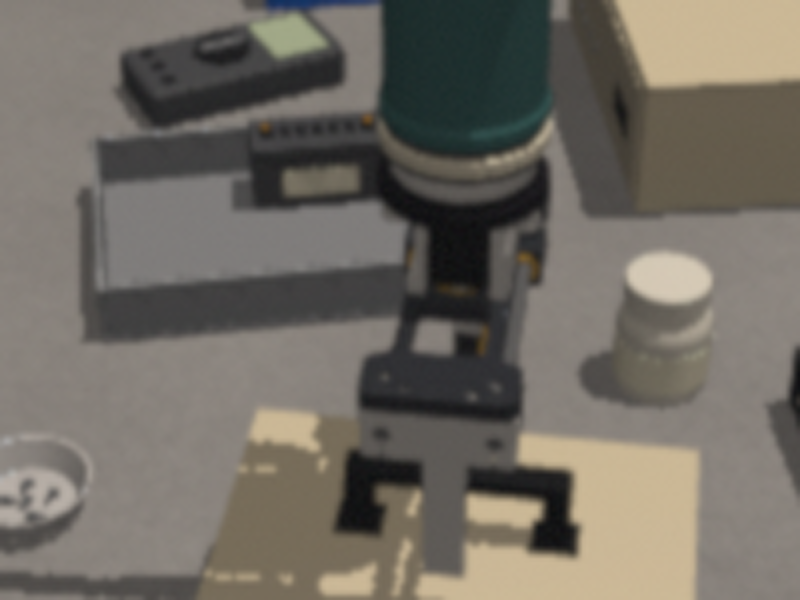

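```bash
python3 -m handwheel '{"delta_pos":[[-2,0,1.5],[0,0,0],[0,0,0],[0,0,0],[0,0,0],[0,0,0],[0,0,0],[0,0,0]],"rotation":[[0,0,0],[0,0,0],[0,0,0],[0,0,0],[0,0,0],[0,0,0],[0,0,0],[0,0,0]],"claw":[-1,-1,1,1,1,1,1,1]}'; python3 g.py .5936 -.0442 .121 -1.801
```

```text
time: 4.4
tool_pos: [0.5931, -0.0443, 0.12]
ee_rot: [-3.142, -0.0, -1.803]
wrist_force: [-0.3, -0.1, -0.4]
width: 0.0372
t 4.4 pos [ 0.5931 -0.0443  0.12  ] rpy [-3.1416e+00 -1.0000e-04 -1.8030e+00] F [-0.3 -0.1 -0.4] w 0.0372
rot [-0.     -0.0001 -0.002 ] delta before rot [-0.3 -0.4 -1. ] after rot [-0.3 -0.4 -1. ]
```

```bash
python3 -m handwheel '{"delta_pos":[[0,0,0],[0,0,0],[0,0,0],[0,0,0],[0,0,0],[0,0,-2],[0,0,-4],[0,0,-6]],"rotation":[[0,0,0],[0,0,0],[0,0,0],[0,0,0],[0,0,0],[0,0,0],[0,0,0],[0,0,0]],"claw":[1,1,1,1,1,1,1,1]}'; python3 g.py .5936 -.0442 .121 -1.801
```

```text
time: 5.4
tool_pos: [0.5927, -0.0442, 0.1315]
ee_rot: [3.14, -0.0, -1.803]
wrist_force: [-0.2, -0.5, -4.3]
width: 0.0159
t 5.4 pos [ 0.5927 -0.0442  0.1315] rpy [ 3.1401e+00 -1.0000e-04 -1.8030e+00] F [-0.2 -0.5 -4.3] w 0.0159
rot [ 0.0015 -0.0001 -0.002 ] delta before rot [-0.2 -0.9 10.5] after rot [-0.2 -0.8 10.5]
```

```bash
python3 -m handwheel '{"delta_pos":[[0,0,-8],[0,0,-12],[0,0,-16],[0,0,-20],[0,0,-20],[0,0,-14],[0,0,-8],[0,0,-2]],"rotation":[[0,0,0],[0,0,0],[0,0,0],[0,0,0],[0,0,0],[0,0,0],[0,0,0],[0,0,0]],"claw":[1,1,1,1,1,1,1,1]}'; python3 g.py .5096 -.3628 .230 -1.704; python3 - <<'E'
from h import *
s=robot.snapshot("side"); cv2.imwrite("pics/s5.png",s["color"][:,:,::-1])
E
```

```text
time: 6.4
tool_pos: [0.5933, -0.0444, 0.2325]
ee_rot: [-3.141, -0.0, -1.803]
wrist_force: [0.6, -1.0, -3.9]
width: 0.0159
t 6.4 pos [ 0.5933 -0.0444  0.2325] rpy [-3.1408 -0.     -1.803 ] F [ 0.6 -1.  -3.9] w 0.0159
rot [-0.0008 -0.0001 -0.099 ] delta before rot [329.2   8.2   2.5] after rot [326.7  40.7   2.5]
```

View pics/s5.png

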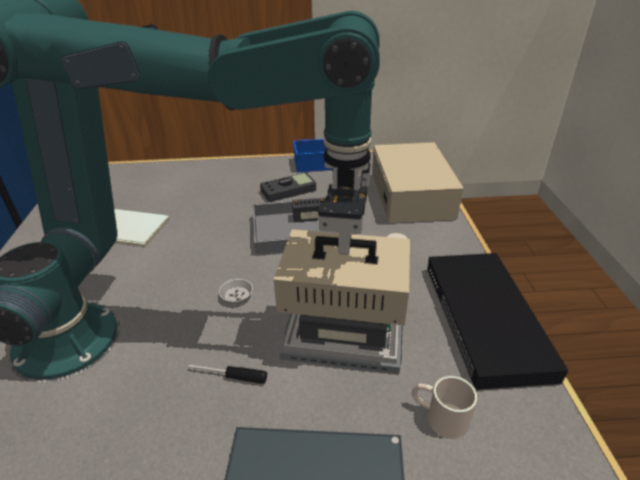

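```bash
python3 -m handwheel '{"delta_pos":[[0,0,0],[0,0,0],[12,1.5,0],[24,3,0],[36,4.5,0],[40,5,0],[40,5,0],[40,5,0]],"rotation":[[0,0,-0.05],[0,0,-0.049],[0,0,0],[0,0,0],[0,0,0],[0,0,0],[0,0,0],[0,0,0]],"claw":[1,1,1,1,1,1,1,1]}' && python3 -m handwheel '{"delta_pos":[[40,5,0],[36,4.5,0],[28,3.5,0],[18,2.2,0],[9,1.1,0],[3.7,0.4,0],[0,0,0],[0,0,0]],"rotation":[[0,0,0],[0,0,0],[0,0,0],[0,0,0],[0,0,0],[0,0,0],[0,0,0],[0,0,0]],"claw":[1,1,1,1,1,1,1,1]}'; python3 g.py .5096 -.3628 .100 -1.704
```

```text
time: 7.45
tool_pos: [0.5428, -0.2334, 0.2314]
ee_rot: [3.141, -0.0, -1.706]
wrist_force: [-0.1, -0.3, -2.7]
width: 0.0156
time: 8.45
tool_pos: [0.5098, -0.3619, 0.2321]
ee_rot: [-3.141, 0.0, -1.703]
wrist_force: [0.7, -0.7, -3.0]
width: 0.0156
t 8.45 pos [ 0.5098 -0.3619  0.2321] rpy [-3.1414e+00  1.0000e-04 -1.7028e+00] F [ 0.7 -0.7 -3. ] w 0.0156
rot [-0.0002  0.0001  0.0012] delta before rot [9.000e-01 1.000e-01 1.321e+02] after rot [9.000e-01 1.000e-01 1.321e+02]
```

Descend to about 8 mm above, then slowly to contact.

```bash
python3 -m handwheel '{"delta_pos":[[1,0,10],[0,0,22],[0,0,30],[0,0,28],[0,0,20],[0,0,10],[0,0,4],[0,0,0]],"rotation":[[0,0,0],[0,0,0],[0,0,0],[0,0,0],[0,0,0],[0,0,0],[0,0,0],[0,0,0]],"claw":[1,1,1,1,1,1,1,1]}'; python3 g.py .5096 -.3628 .099 -1.704; python3 - <<'E'
from h import *
s=robot.snapshot("top"); crop(s,"t6",400,170,180,160,4)
E
```

```text
time: 9.45
tool_pos: [0.5096, -0.3639, 0.1085]
ee_rot: [-3.141, -0.001, -1.704]
wrist_force: [-0.4, 0.2, -4.3]
width: 0.0154
t 9.45 pos [ 0.5096 -0.3639  0.1085] rpy [-3.1408e+00 -5.0000e-04 -1.7039e+00] F [-0.4  0.2 -4.3] w 0.0154
rot [-0.0008 -0.0005  0.0001] delta before rot [-1.1  0.1  9.5] after rot [-1.1  0.1  9.5]
```

View pics/t6.png

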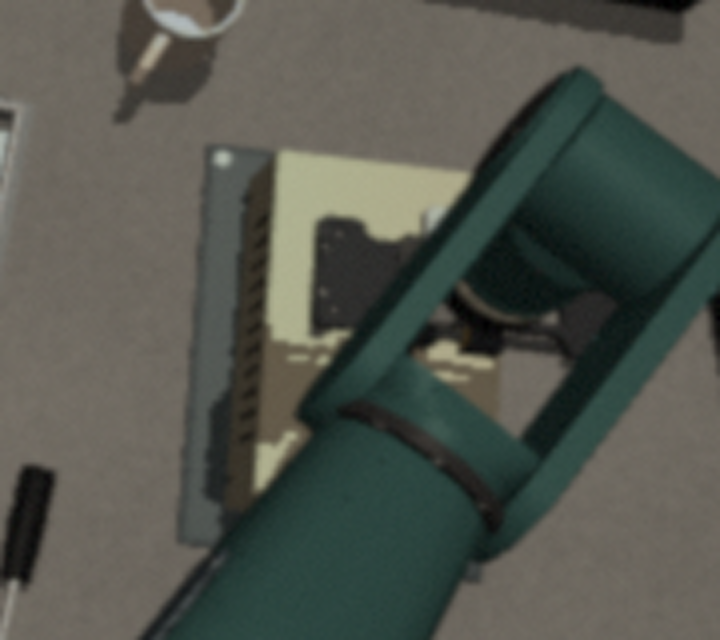

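```bash
python3 -m handwheel '{"delta_pos":[[-1,0,3],[0,0,2],[0,0,1],[0,0,1],[0,0,1],[0,0,0.5],[0,0,0],[0,0,0]],"rotation":[[0,0,0],[0,0,0],[0,0,0],[0,0,0],[0,0,0],[0,0,0],[0,0,0],[0,0,0]],"claw":[1,1,1,1,1,1,1,1]}'; python3 g.py .5096 -.3628 .099 -1.704
```

```text
time: 10.5
tool_pos: [0.5095, -0.3628, 0.0996]
ee_rot: [-3.141, -0.0, -1.704]
wrist_force: [0.9, 0.2, -3.5]
width: 0.0156
t 10.5 pos [ 0.5095 -0.3628  0.0996] rpy [-3.1415e+00 -2.0000e-04 -1.7040e+00] F [ 0.9  0.2 -3.5] w 0.0156
rot [-0.0001 -0.0002  0.    ] delta before rot [ 0.  -0.1  0.6] after rot [ 0.  -0.1  0.6]
```

```bash
python3 -m handwheel '{"delta_pos":[[0,0,0.5],[0,0,0.5],[0,0,0.5],[0,0,0.5],[0,0,0],[0,0,0],[0,0,0],[0,0,0]],"rotation":[[0,0,0],[0,0,0],[0,0,0],[0,0,0],[0,0,0],[0,0,0],[0,0,0],[0,0,0]],"claw":[1,1,1,1,1,1,1,1]}'; python3 g.py .5096 -.3628 .099 -1.704
```

```text
time: 11.5
tool_pos: [0.5095, -0.3628, 0.0989]
ee_rot: [-3.141, -0.001, -1.704]
wrist_force: [-2.9, 2.9, 5.7]
width: 0.0155
t 11.5 pos [ 0.5095 -0.3628  0.0989] rpy [-3.1407e+00 -6.0000e-04 -1.7039e+00] F [-2.9  2.9  5.7] w 0.0155
rot [-0.0009 -0.0006  0.0001] delta before rot [ 0.  -0.1 -0.1] after rot [ 0.  -0.1 -0.1]
```

```bash
python3 -m handwheel '{"delta_pos":[[0,0,0],[0,0,0],[0,0,0],[0,0,0],[0,0,-10],[0,0,-30],[0,0,-40],[0,0,-50]],"rotation":[[0,0,0],[0,0,0],[0,0,0],[0,0,0],[0,0,0],[0,0,0],[0,0,0],[0,0,0]],"claw":[-1,-1,-1,-1,-1,-1,-1,-1]}'; python3 g.py .5936 -.0442 .23 -1.801; python3 - <<'E'
from h import *
s=robot.snapshot("top"); crop(s,"t7",320,160,130,130,6); cv2.imwrite("pics/t7f.png",s["color"][:,:,::-1])
s=robot.snapshot("side"); crop(s,"s7",270,260,150,110,5);cv2.imwrite("pics/s7f.png",s["color"][:,:,::-1])
E
```

```text
time: 12.5
tool_pos: [0.509, -0.3624, 0.2284]
ee_rot: [3.14, 0.001, -1.704]
wrist_force: [0.2, -0.6, -0.8]
width: 0.0918
t 12.5 pos [ 0.509  -0.3624  0.2284] rpy [ 3.1403e+00  7.0000e-04 -1.7040e+00] F [ 0.2 -0.6 -0.8] w 0.0918
rot [0.0013 0.0006 0.097 ] delta before rot [-326.6  -41.5   -1.5] after rot [-329.1   -9.7   -1.6]
```

View pics/t7.png

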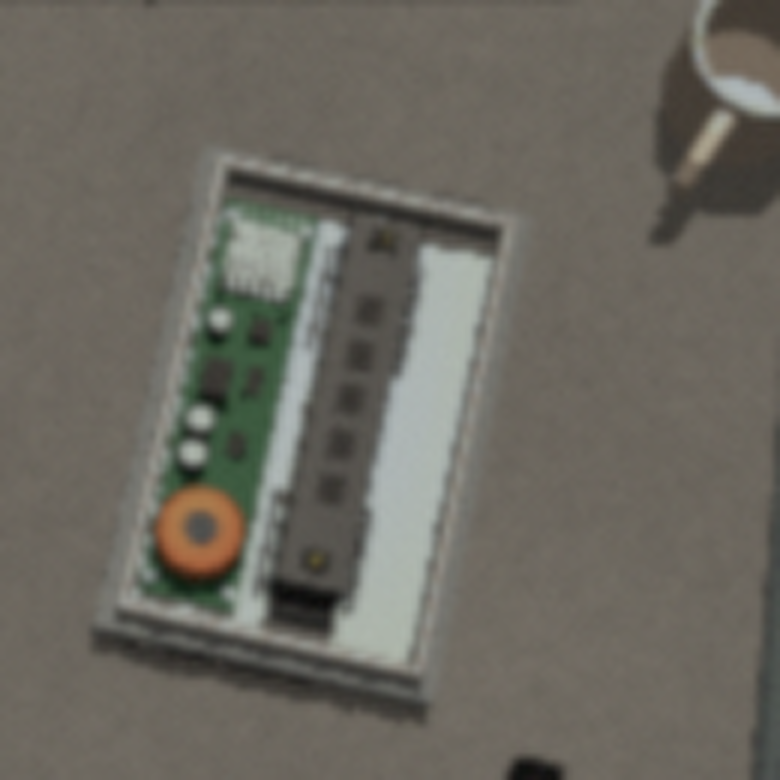

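View pics/s7.png

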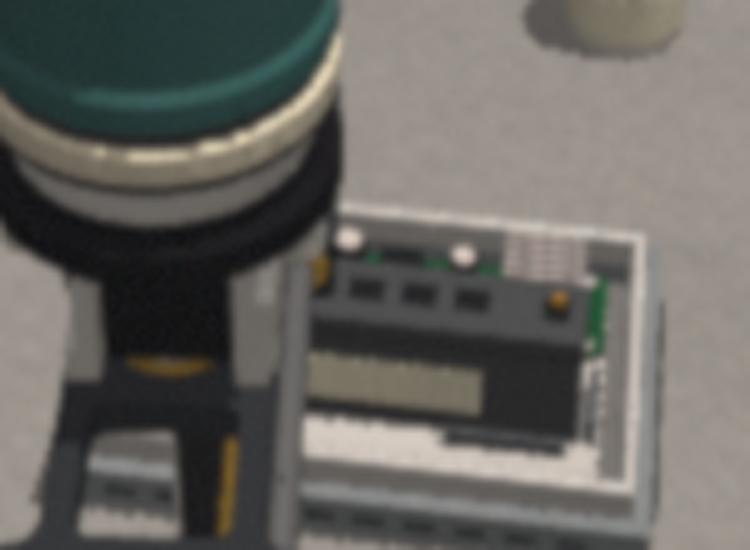

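View pics/s7f.png

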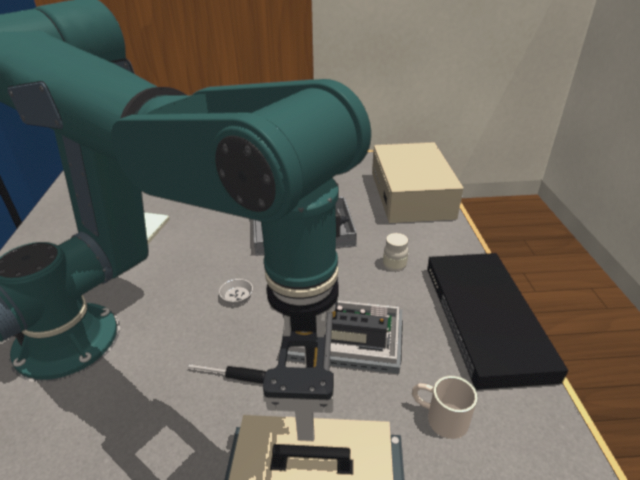

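```bash
python3 - <<'E'
from m import *
b=P([(352,212),(420,224),(347,597),(278,583)],6,320,160)
print("block",*fit([(T,b)],.178,.034,.072,-.23))
u=P([(218,155),(520,217),(421,675),(117,610)],6,320,160)
print("rim",*fit([(T,u)],.225,.145,.040,-.23))
c,s=np.cos(-.23),np.sin(-.23)
print(np.array([.5936,-.0442])+np.array([-s,c])*-.012)
for bl in ((383,241),(315,558)):
  print(onz(T,P([bl],6,320,160)[0],.08))
crop(S,"x",270,260,150,110,5)
E
```

```text
block [ 0.59008988 -0.05607888 -0.21901555] [[-0.4 -0.2]
 [ 0.4  0.3]
 [ 0.5  0.1]
 [-0.4 -0.2]]
rim [ 0.59357083 -0.04540333 -0.23294868] [[-0.1 -0.5]
 [-0.2  0.1]
 [ 0.7  0.6]
 [-0.4 -0.2]]
[ 0.59086427 -0.055884  ]
[ 0.66368086 -0.07276155  0.08      ]
[ 0.51627327 -0.03743619  0.08      ]
```

```bash
python3 g.py .5903 -.055 .2 -1.799; python3 -m handwheel '{"delta_pos":[[0,0,0],[0,0,0],[-15,-0.5,0],[-35,-1,0],[-50,-1.5,5],[-50,-1.5,5],[-50,-1.5,5],[-50,-1.5,5]],"rotation":[[0,0,0.048],[0,0,0.048],[0,0,0],[0,0,0],[0,0,0],[0,0,0],[0,0,0],[0,0,0]],"claw":[-0.3,-0.3,-0.3,-0.3,-0.3,-0.3,-0.3,-0.3]}'; python3 g.py .5903 -.055 .2 -1.799
```

```text
t 12.7 pos [ 0.51   -0.3633  0.2299] rpy [-3.1379e+00 -2.5000e-03 -1.7040e+00] F [0.4 0.6 0.1] w 0.0941
rot [-0.0038 -0.0024  0.095 ] delta before rot [-316.3  -38.5   29.2] after rot [-318.4   -8.4   29.9]
time: 13.7
tool_pos: [0.5732, -0.1182, 0.2062]
ee_rot: [3.14, 0.0, -1.798]
wrist_force: [0.4, 0.0, -0.5]
width: 0.0609
t 13.7 pos [ 0.5732 -0.1182  0.2062] rpy [ 3.1397e+00  5.0000e-04 -1.7985e+00] F [ 0.4  0.  -0.5] w 0.0609
rot [0.0019 0.0005 0.0005] delta before rot [-65.4  -2.5   6.2] after rot [-65.4  -2.4   6.2]
```

```bash
python3 -m handwheel '{"delta_pos":[[-35,-1,0],[-20,-1,5],[-10,-0.5,15],[-1,0,25],[0,0,30],[0,0,20],[0,0,10],[0,0,0]],"rotation":[[0,0,0],[0,0,0],[0,0,0],[0,0,0],[0,0,0],[0,0,0],[0,0,0],[0,0,0]],"claw":[-0.3,-0.3,-0.3,-0.3,-0.3,-0.3,-0.3,-0.3]}'; python3 g.py .5903 -.055 .045 -1.799;  python3 - <<'E'
from h import *
s=robot.snapshot("top"); crop(s,"t8",320,160,130,130,6)
s=robot.snapshot("side"); crop(s,"s8",270,230,150,130,5)
E
```

```text
time: 14.7
tool_pos: [0.5902, -0.0578, 0.1011]
ee_rot: [3.139, -0.0, -1.801]
wrist_force: [-1.0, -0.2, -0.9]
width: 0.0612
t 14.7 pos [ 0.5902 -0.0578  0.1011] rpy [ 3.1392e+00 -4.0000e-04 -1.8009e+00] F [-1.  -0.2 -0.9] w 0.0612
rot [ 0.0024 -0.0003 -0.0019] delta before rot [-2.8  0.4 56.1] after rot [-2.7  0.5 56.1]
```

View pics/s8.png

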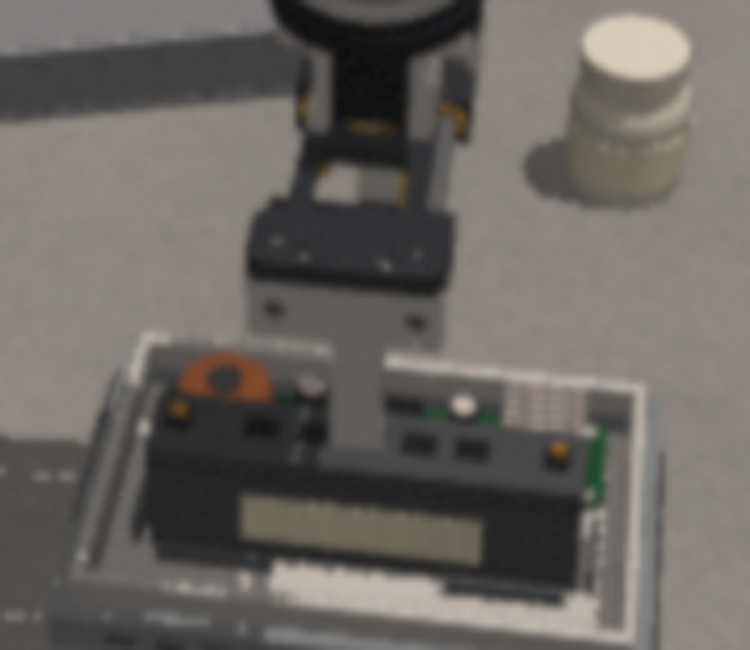

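View pics/t8.png

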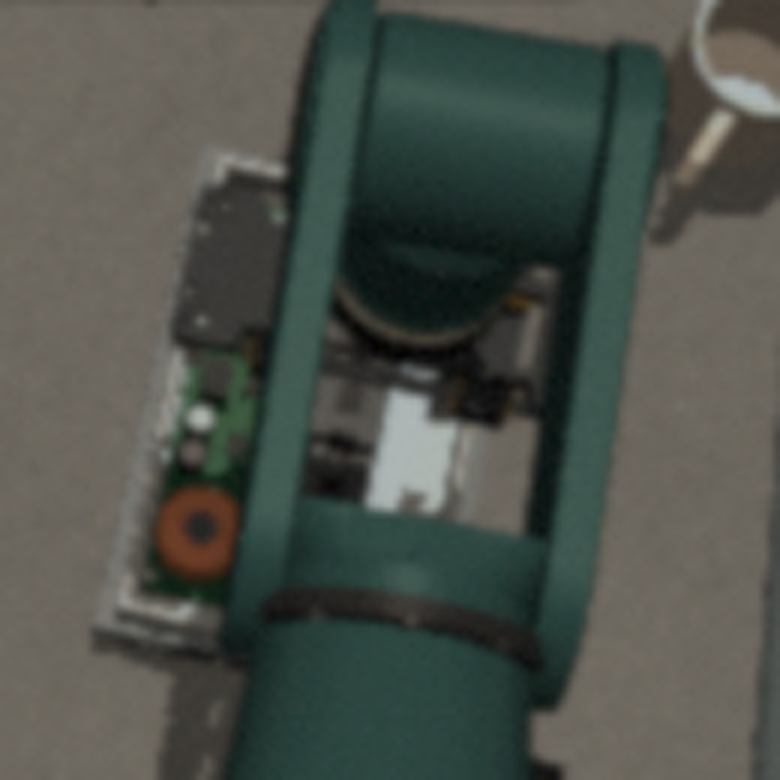

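```bash
python3 g.py .5903 -.055 .045 -1.799; python3 -m handwheel '{"delta_pos":[[-2,0,10],[0,0,20],[0,0,15],[0,0,8],[0,0,2],[0,0,0],[0,0,0],[0,0,0]],"rotation":[[0,0,0],[0,0,0],[0,0,0],[0,0,0],[0,0,0],[0,0,0],[0,0,0],[0,0,0]],"claw":[-0.3,-0.3,-0.3,-0.3,-0.3,-0.3,-0.3,-0.3]}'; python3 g.py .5903 -.055 .045 -1.799;  python3 - <<'E'
from h import *
s=robot.snapshot("side"); crop(s,"s9",270,230,150,130,5)
E
python3 g.py .5903 -.055 .045 -1.799
```

```text
t 14.8 pos [ 0.5914 -0.0577  0.1032] rpy [-3.1402e+00 -1.0000e-04 -1.8005e+00] F [0.7 0.4 0.8] w 0.0609
rot [-0.0014 -0.0001 -0.0015] delta before rot [-2.4  1.8 58.2] after rot [-2.4  1.7 58.2]
time: 15.8
tool_pos: [0.5918, -0.0554, 0.0481]
ee_rot: [-3.14, -0.0, -1.8]
wrist_force: [-0.0, 0.1, 0.2]
width: 0.0605
t 15.8 pos [ 0.5918 -0.0554  0.0481] rpy [-3.1404 -0.     -1.8   ] F [-0.   0.1  0.2] w 0.0605
rot [-0.0012 -0.     -0.001 ] delta before rot [-0.1  1.6  3.1] after rot [-0.1  1.6  3.1]
t 15.85 pos [ 0.5917 -0.0554  0.048 ] rpy [-3.1406e+00 -1.0000e-04 -1.8000e+00] F [-0.1 -0.1 -0.7] w 0.0609
rot [-0.0009 -0.0001 -0.001 ] delta before rot [-0.1  1.5  3. ] after rot [-0.1  1.5  3. ]
```

View pics/s9.png

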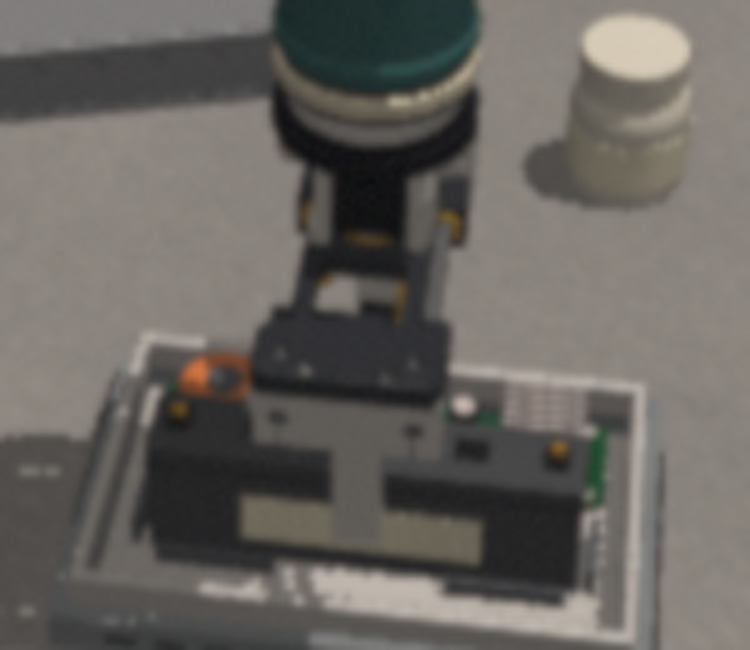

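```bash
python3 -m handwheel '{"delta_pos":[[0,1.5,3],[0,0,0],[0,0,0],[0,0,0],[0,0,0],[0,0,0],[0,0,0],[0,0,0]],"rotation":[[0,0,0],[0,0,0],[0,0,0],[0,0,0],[0,0,0],[0,0,0],[0,0,0],[0,0,0]],"claw":[-0.3,1,1,1,1,1,1,1]}'; python3 g.py .5903 -.055 .045 -1.799;python3 -m handwheel '{"delta_pos":[[0,0,0],[0,0,-2],[0,0,-4],[0,0,-8],[0,0,-14],[0,0,-20],[0,0,-20],[0,0,-20]],"rotation":[[0,0,0],[0,0,0],[0,0,0],[0,0,0],[0,0,0],[0,0,0],[0,0,0],[0,0,0]],"claw":[1,1,1,1,1,1,1,1]}'; python3 g.py .5903 -.055 .045 -1.799
```

```text
time: 16.85
tool_pos: [0.59, -0.0552, 0.0445]
ee_rot: [-3.141, -0.0, -1.8]
wrist_force: [0.1, -1.0, 1.1]
width: 0.0338
t 16.85 pos [ 0.59   -0.0552  0.0445] rpy [-3.1414e+00 -4.0000e-04 -1.8000e+00] F [ 0.1 -1.   1.1] w 0.0338
rot [-0.0002 -0.0004 -0.001 ] delta before rot [-0.2 -0.3 -0.5] after rot [-0.2 -0.3 -0.5]
time: 17.85
tool_pos: [0.5902, -0.055, 0.1344]
ee_rot: [-3.14, 0.0, -1.8]
wrist_force: [-0.7, 0.5, -4.2]
width: 0.0337
t 17.85 pos [ 0.5902 -0.055   0.1344] rpy [-3.1401e+00  1.0000e-04 -1.8000e+00] F [-0.7  0.5 -4.2] w 0.0337
rot [-0.0015  0.0001 -0.001 ] delta before rot [-0.   0.1 89.4] after rot [-0.  -0.1 89.4]
```

```bash
python3 -m handwheel '{"delta_pos":[[0,0,-16],[0,0,-8],[0,0,-3],[0,0,0],[-12,0,0],[-24,0,0],[-34,0,0],[-40,0,0]],"rotation":[[0,0,0],[0,0,0],[0,0,0],[0,0,0],[0,0,0],[0,0,0],[0,0,0],[0,0,0]],"claw":[1,1,1,1,1,1,1,1]}'; python3 g.py .524 .328 .17 -1.509
```

```text
time: 18.85
tool_pos: [0.6149, 0.0536, 0.1586]
ee_rot: [3.14, -0.0, -1.801]
wrist_force: [1.4, -0.6, -4.9]
width: 0.034
t 18.85 pos [0.6149 0.0536 0.1586] rpy [ 3.1404 -0.     -1.8007] F [ 1.4 -0.6 -4.9] w 0.034
rot [ 1.200e-03  1.000e-04 -2.917e-01] delta before rot [-246.5  151.   -11.2] after rot [-279.5   73.7  -11.4]
```

```bash
python3 -m handwheel '{"delta_pos":[[-32,20,-3],[-36,17,-3],[-37,14,-3],[-39,10,0],[-39,10,0],[-35,9,0],[-27,7,0],[-17,4,0]],"rotation":[[0,0,-0.097],[0,0,-0.097],[0,0,-0.097],[0,0,0],[0,0,0],[0,0,0],[0,0,0],[0,0,0]],"claw":[1,1,1,1,1,1,1,1]}'; python3 g.py .524 .328 .17 -1.509
```

```text
time: 19.85
tool_pos: [0.5271, 0.3194, 0.1677]
ee_rot: [3.14, -0.0, -1.507]
wrist_force: [0.2, -0.9, -4.1]
width: 0.0339
t 19.85 pos [0.5271 0.3194 0.1677] rpy [ 3.1402e+00 -2.0000e-04 -1.5070e+00] F [ 0.2 -0.9 -4.1] w 0.0339
rot [ 0.0014 -0.0002  0.002 ] delta before rot [-8.8  2.6 -2.3] after rot [-8.8  2.6 -2.3]
```

```bash
python3 -m handwheel '{"delta_pos":[[-6,2,0],[-2,1,0],[0,0,10],[0,0,20],[0,0,28],[0,0,28],[0,0,16],[0,0,6]],"rotation":[[0,0,0],[0,0,0],[0,0,0],[0,0,0],[0,0,0],[0,0,0],[0,0,0],[0,0,0]],"claw":[1,1,1,1,1,1,1,1]}'; python3 g.py .524 .328 .0375 -1.509; python3 - <<'E'
from h import *
s=robot.snapshot("side"); crop(s,"s10",230,110,180,150,4)
s=robot.snapshot("top"); crop(s,"t10",180,190,130,130,6)
E
python3 g.py .524 .328 .0375 -1.509
```

```text
time: 20.85
tool_pos: [0.5244, 0.3244, 0.0589]
ee_rot: [3.14, -0.001, -1.51]
wrist_force: [-0.0, 0.2, -4.4]
width: 0.0335
t 20.85 pos [0.5244 0.3244 0.0589] rpy [ 3.1395e+00 -1.1000e-03 -1.5099e+00] F [-0.   0.2 -4.4] w 0.0335
rot [ 0.0021 -0.0011 -0.0009] delta before rot [-3.7  0.2 21.4] after rot [-3.6  0.2 21.4]
t 20.95 pos [0.5249 0.325  0.0602] rpy [ 3.1412e+00 -3.0000e-04 -1.5095e+00] F [-0.2  0.3 -3.7] w 0.0335
rot [ 0.0004 -0.0003 -0.0005] delta before rot [-3.1  0.7 22.7] after rot [-3.1  0.7 22.7]
```

View pics/s10.png

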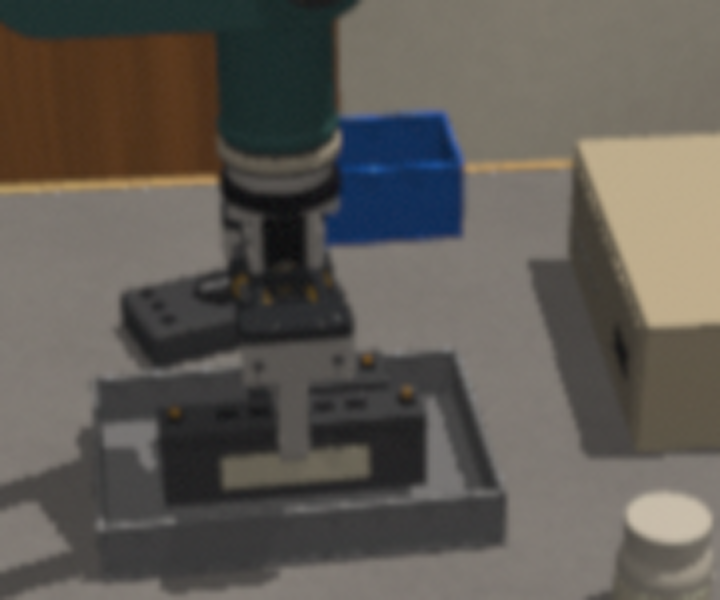

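View pics/t10.png

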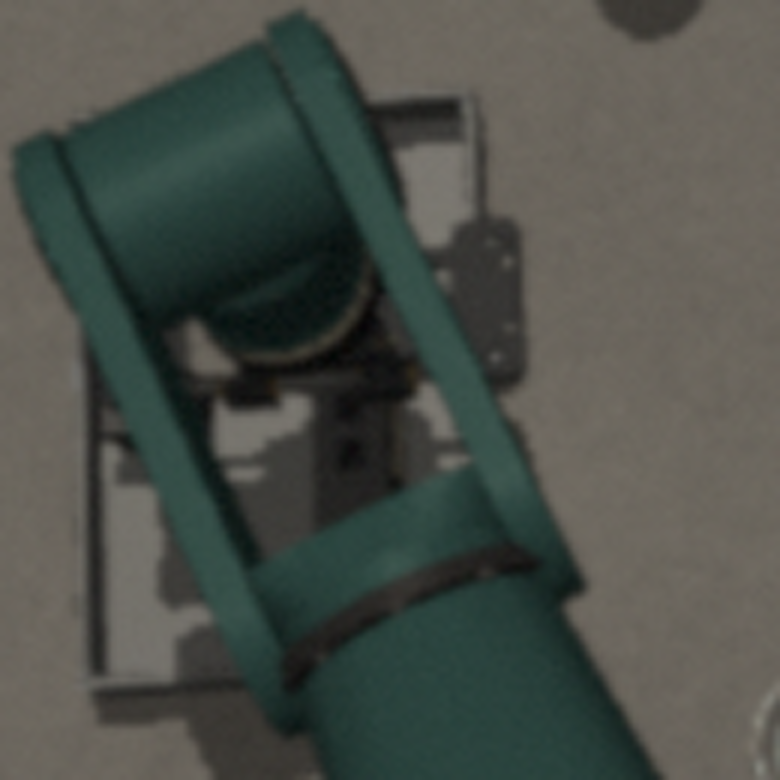

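```bash
python3 -m handwheel '{"delta_pos":[[-3,0.5,4],[0,0,6],[0,0,5],[0,0,3],[0,0,1],[0,0,1],[0,0,0.5],[0,0,0]],"rotation":[[0,0,0],[0,0,0],[0,0,0],[0,0,0],[0,0,0],[0,0,0],[0,0,0],[0,0,0]],"claw":[1,1,1,1,1,1,1,1]}'; python3 g.py .524 .328 .0375 -1.509
```

```text
time: 21.95
tool_pos: [0.5242, 0.3282, 0.04]
ee_rot: [-3.141, -0.0, -1.509]
wrist_force: [-0.1, -0.6, -4.7]
width: 0.0339
t 21.95 pos [0.5242 0.3282 0.04  ] rpy [-3.1415 -0.     -1.509 ] F [-0.1 -0.6 -4.7] w 0.0339
rot [-0.0001 -0.     -0.    ] delta before rot [0.2 0.2 2.5] after rot [0.2 0.2 2.5]
```

```bash
python3 -m handwheel '{"delta_pos":[[0,0,0.5],[0,0,0.5],[0,0,0.5],[0,0,0.5],[0,0,0.5],[0,0,0.5],[0,0,0],[0,0,0]],"rotation":[[0,0,0],[0,0,0],[0,0,0],[0,0,0],[0,0,0],[0,0,0],[0,0,0],[0,0,0]],"claw":[1,1,1,1,1,1,1,1]}'; python3 g.py .524 .328 .0375 -1.509
```

```text
time: 22.95
tool_pos: [0.5242, 0.3282, 0.0375]
ee_rot: [-3.141, -0.0, -1.509]
wrist_force: [-1.2, -0.5, -0.1]
width: 0.0337
t 22.95 pos [0.5242 0.3282 0.0375] rpy [-3.1413 -0.     -1.509 ] F [-1.2 -0.5 -0.1] w 0.0337
rot [-0.0002 -0.     -0.    ] delta before rot [0.2 0.2 0. ] after rot [0.2 0.2 0. ]
```

```bash
python3 -m handwheel '{"delta_pos":[[0,0,0.3],[0,0,0],[0,0,0],[0,0,0],[0,0,-5],[0,0,-20],[0,0,-40],[0,0,-50]],"rotation":[[0,0,0],[0,0,0],[0,0,0],[0,0,0],[0,0,0],[0,0,0],[0,0,0],[0,0,0]],"claw":[1,-0.1,-0.1,-0.1,-0.1,-0.1,-0.1,-0.3]}'; python3 g.py .5095 -.3628 .25 -1.704
```

```text
time: 23.95
tool_pos: [0.5238, 0.328, 0.1533]
ee_rot: [3.141, -0.0, -1.509]
wrist_force: [0.3, 0.5, 1.1]
width: 0.058
t 23.95 pos [0.5238 0.328  0.1533] rpy [ 3.1409e+00 -4.0000e-04 -1.5090e+00] F [0.3 0.5 1.1] w 0.058
rot [ 0.0007 -0.0005  0.195 ] delta before rot [688.7  57.  -96.4] after rot [686.6 -77.6 -96.7]
```

```bash
python3 -m handwheel '{"delta_pos":[[0,0,-25],[0,0,-22],[25,-3,0],[50,-6,0],[55,-6,0],[55,-6,0],[55,-6,0],[55,-6,0]],"rotation":[[0,0,0.098],[0,0,0.097],[0,0,0],[0,0,0],[0,0,0],[0,0,0],[0,0,0],[0,0,0]],"claw":[-0.3,-0.3,-0.3,-0.3,-0.3,-0.3,-0.3,-0.3]}'; python3 g.py .5095 -.3628 .2 -1.704
```

```text
time: 24.95
tool_pos: [0.5162, 0.0284, 0.198]
ee_rot: [3.141, -0.001, -1.703]
wrist_force: [1.2, -0.0, 0.3]
width: 0.0613
t 24.95 pos [0.5162 0.0284 0.198 ] rpy [ 3.1406e+00 -9.0000e-04 -1.7030e+00] F [ 1.2 -0.   0.3] w 0.0613
rot [ 0.001  -0.0009  0.001 ] delta before rot [388.7 -45.   -1.7] after rot [388.6 -45.4  -2. ]
```

```bash
python3 -m handwheel '{"delta_pos":[[55,-6,0],[55,-6,0],[55,-6,0],[55,-6,0],[55,-6,0],[55,-6,0],[35,-4,0],[16,-2,0]],"rotation":[[0,0,0],[0,0,0],[0,0,0],[0,0,0],[0,0,0],[0,0,0],[0,0,0],[0,0,0]],"claw":[-0.3,-0.3,-0.3,-0.3,-0.3,-0.3,-0.3,-0.3]}'; python3 g.py .5095 -.3628 .2 -1.704; python3 - <<'E'
from h import *
s=robot.snapshot("top"); cv2.imwrite("pics/t11f.png",s["color"][:,:,::-1]); crop(s,"t11",180,190,100,130,6)
s=robot.snapshot("side"); crop(s,"s11",220,300,220,180,3.5)
crop(s,"s11b",240,170,130,90,6)
E
python3 g.py .5095 -.3628 .2 -1.704
```

```text
time: 25.95
tool_pos: [0.5066, -0.3539, 0.1975]
ee_rot: [3.139, 0.001, -1.706]
wrist_force: [0.1, 0.7, -0.2]
width: 0.0612
t 25.95 pos [ 0.5066 -0.3539  0.1975] rpy [ 3.1394e+00  8.0000e-04 -1.7061e+00] F [ 0.1  0.7 -0.2] w 0.0612
rot [ 0.0022  0.0008 -0.0021] delta before rot [ 8.4 -4.1 -2.5] after rot [ 8.4 -4.1 -2.5]
t 26.05 pos [ 0.5074 -0.3529  0.1978] rpy [ 3.1401e+00  6.0000e-04 -1.7057e+00] F [-0.2  0.6 -0.5] w 0.061
rot [ 0.0015  0.0006 -0.0017] delta before rot [ 9.5 -3.4 -2.2] after rot [ 9.5 -3.4 -2.2]
```

View pics/t11.png

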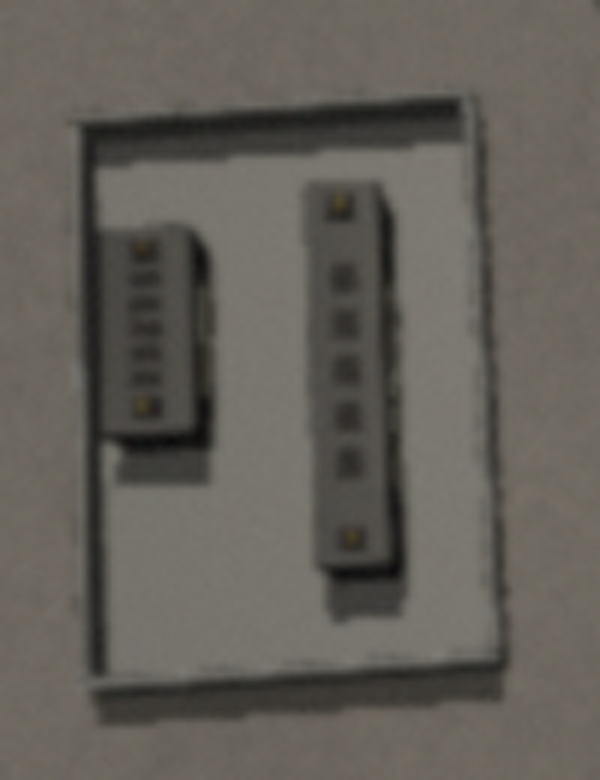

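View pics/s11.png

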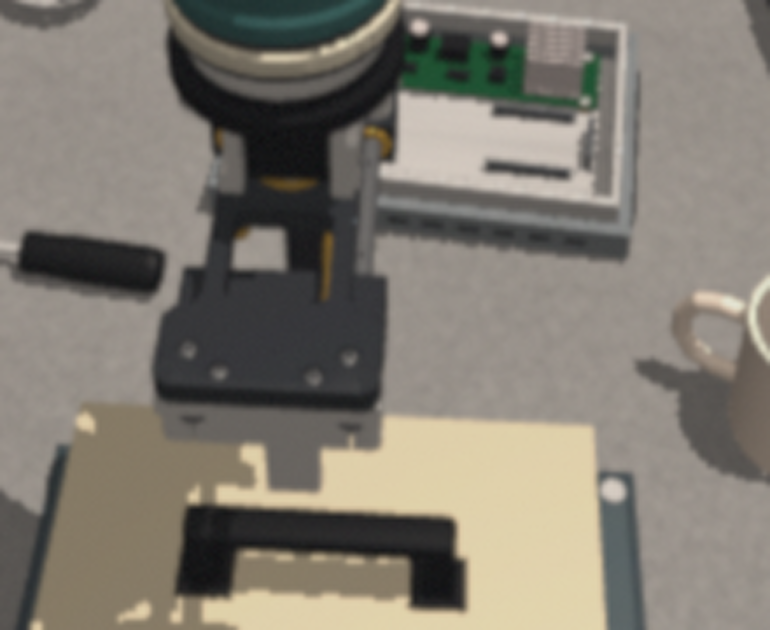

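View pics/t11f.png

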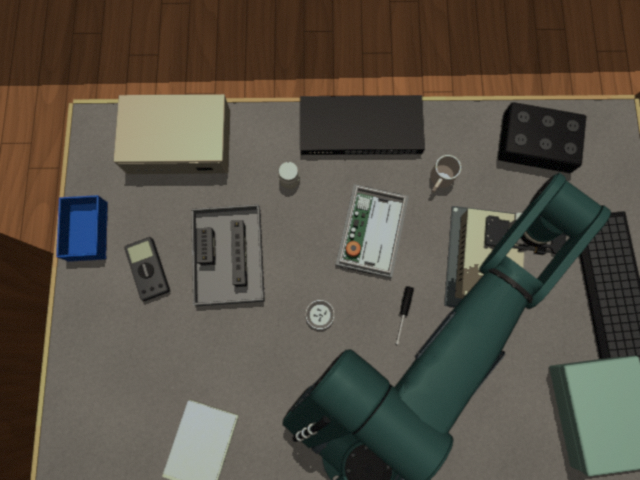

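```bash
python3 -m handwheel '{"delta_pos":[[9,-3.5,0],[0,0,10],[0,0,20],[0,0,28],[0,0,22],[0,0,12],[0,0,5],[0,0,0]],"rotation":[[0,0,-0.002],[0,0,0],[0,0,0],[0,0,0],[0,0,0],[0,0,0],[0,0,0],[0,0,0]],"claw":[-0.3,-0.3,-0.3,-0.3,-0.3,-0.3,-0.3,-0.3]}'; python3 g.py .5095 -.3628 .0989 -1.704
```

```text
time: 27.05
tool_pos: [0.5112, -0.361, 0.102]
ee_rot: [-3.141, -0.0, -1.702]
wrist_force: [-0.1, 0.1, -0.3]
width: 0.0608
t 27.05 pos [ 0.5112 -0.361   0.102 ] rpy [-3.1412e+00 -3.0000e-04 -1.7015e+00] F [-0.1  0.1 -0.3] w 0.0608
rot [-0.0004 -0.0003  0.0025] delta before rot [2.  1.5 3.1] after rot [2.  1.5 3.1]
```

```bash
python3 -m handwheel '{"delta_pos":[[2,1.5,2.5],[0,0,0],[0,0,0],[0,0,0],[0,0,0],[0,0,0],[0,0,0],[0,0,0]],"rotation":[[0,0,0.002],[0,0,0],[0,0,0],[0,0,0],[0,0,0],[0,0,0],[0,0,0],[0,0,0]],"claw":[-0.3,-0.3,1,1,1,1,1,1]}'; python3 g.py .5095 -.3628 .0989 -1.704
```

```text
time: 28.05
tool_pos: [0.5092, -0.3628, 0.0991]
ee_rot: [-3.142, 0.0, -1.704]
wrist_force: [0.0, 1.0, -0.1]
width: 0.0156
t 28.05 pos [ 0.5092 -0.3628  0.0991] rpy [-3.1416e+00  1.0000e-04 -1.7040e+00] F [ 0.   1.  -0.1] w 0.0156
rot [-0.      0.0001 -0.    ] delta before rot [-0.1 -0.2  0.2] after rot [-0.1 -0.2  0.2]
```

Gripped at the same spot. Lift straight up.

```bash
python3 -m handwheel '{"delta_pos":[[0,0,0],[0,0,-3],[0,0,-8],[0,0,-16],[0,0,-24],[0,0,-22],[0,0,-14],[0,0,-6]],"rotation":[[0,0,0],[0,0,0],[0,0,0],[0,0,0],[0,0,0],[0,0,0],[0,0,0],[0,0,0]],"claw":[1,1,1,1,1,1,1,1]}'; python3 g.py .593 -.0443 .20 -1.803
```

```text
time: 29.05
tool_pos: [0.5096, -0.3632, 0.1939]
ee_rot: [-3.14, -0.001, -1.704]
wrist_force: [0.5, 0.8, -3.5]
width: 0.0155
t 29.05 pos [ 0.5096 -0.3632  0.1939] rpy [-3.1396e+00 -1.4000e-03 -1.7040e+00] F [ 0.5  0.8 -3.5] w 0.0155
rot [-0.002  -0.0013  0.099 ] delta before rot [-327.2  -40.3   -6.5] after rot [-329.6   -7.8   -6.1]
```

```bash
python3 -m handwheel '{"delta_pos":[[0,0,-8],[0,0,-8],[-12,-0.3,0],[-24,-0.6,0],[-36,-0.8,0],[-40,-1,0],[-40,-1,0],[-40,-1,0]],"rotation":[[0,0,0.05],[0,0,0.049],[0,0,0],[0,0,0],[0,0,0],[0,0,0],[0,0,0],[0,0,0]],"claw":[1,1,1,1,1,1,1,1]}' && python3 -m handwheel '{"delta_pos":[[-40,-1,0],[-36,-0.8,0],[-28,-0.6,0],[-18,-0.4,0],[-9,-0.2,0],[-4,0,0],[0,0,0],[0,0,0]],"rotation":[[0,0,0],[0,0,0],[0,0,0],[0,0,0],[0,0,0],[0,0,0],[0,0,0],[0,0,0]],"claw":[1,1,1,1,1,1,1,1]}'; python3 g.py .593 -.0443 .15 -1.803
```

```text
time: 30.05
tool_pos: [0.5579, -0.1737, 0.2075]
ee_rot: [3.14, 0.001, -1.801]
wrist_force: [0.4, -0.5, -3.9]
width: 0.0159
time: 31.05
tool_pos: [0.5919, -0.0473, 0.2081]
ee_rot: [3.142, -0.0, -1.804]
wrist_force: [-0.5, -0.4, -4.3]
width: 0.0157
t 31.05 pos [ 0.5919 -0.0473  0.2081] rpy [ 3.1416e+00 -4.0000e-04 -1.8042e+00] F [-0.5 -0.4 -4.3] w 0.0157
rot [ 0.     -0.0004 -0.0012] delta before rot [-3.2 -0.4 58.1] after rot [-3.2 -0.4 58.1]
```

```bash
python3 -m handwheel '{"delta_pos":[[-3,0,5],[0,0,12],[0,0,18],[0,0,16],[0,0,8],[0,0,2],[0,0,0],[0,0,0]],"rotation":[[0,0,-0.001],[0,0,0],[0,0,0],[0,0,0],[0,0,0],[0,0,0],[0,0,0],[0,0,0]],"claw":[1,1,1,1,1,1,1,1]}'; python3 g.py .593 -.0443 .12 -1.803; python3 - <<'E'
from h import *
s=robot.snapshot("side"); crop(s,"s12",270,240,150,130,5)
s=robot.snapshot("top"); crop(s,"t12",320,160,130,130,6)
E
python3 g.py .593 -.0443 .12 -1.803
```

```text
time: 32.05
tool_pos: [0.5932, -0.0436, 0.1481]
ee_rot: [-3.14, 0.0, -1.802]
wrist_force: [0.1, 0.8, -3.9]
width: 0.0157
t 32.05 pos [ 0.5932 -0.0436  0.1481] rpy [-3.1398  0.     -1.8019] F [ 0.1  0.8 -3.9] w 0.0157
rot [-0.0018  0.      0.0011] delta before rot [ 0.7  0.1 28.1] after rot [ 0.7  0.  28.1]
t 32.15 pos [ 0.5931 -0.0436  0.148 ] rpy [-3.1401  0.     -1.802 ] F [-0.8  0.6 -4.1] w 0.0155
rot [-0.0015  0.      0.001 ] delta before rot [ 0.7 -0.1 28. ] after rot [ 0.7 -0.1 28. ]
```

View pics/s12.png

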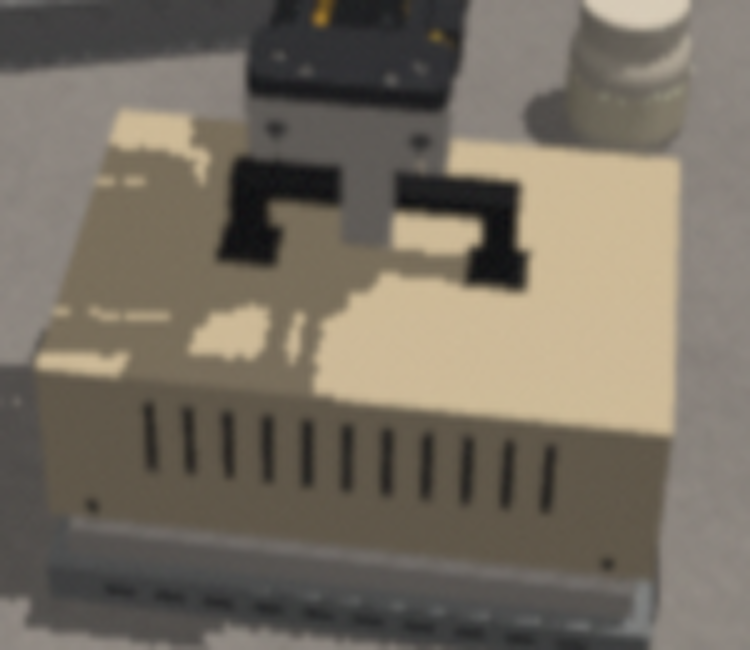

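View pics/t12.png

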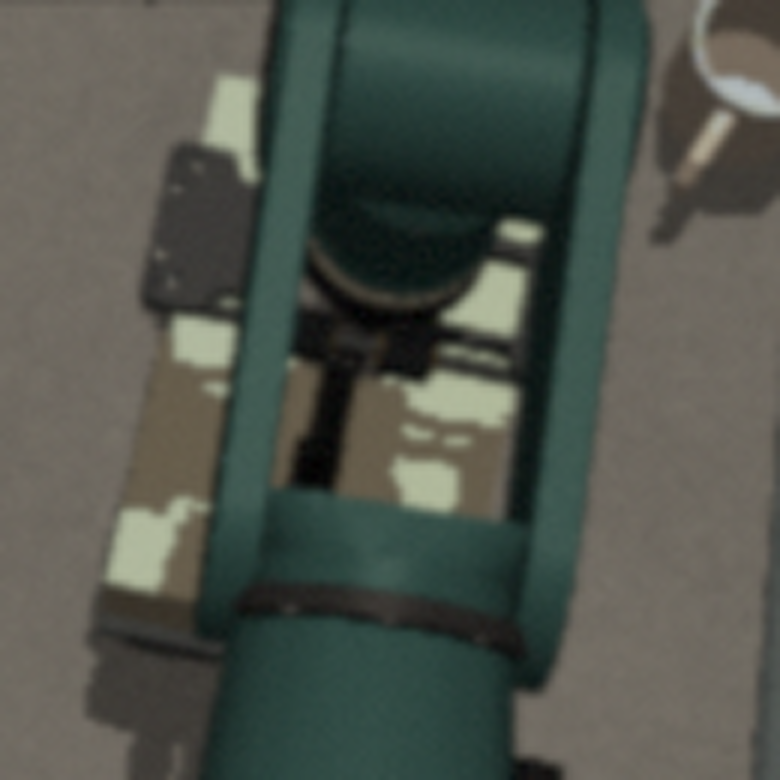

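```bash
python3 - <<'E'
from m import *
cs=P([(681,157),(672,436),(37,374),(120,108)],5,270,240)
print(fit([(S,cs)],.236,.156,.132,-.2))
E
```

```text
(array([ 0.59414605, -0.04253989, -0.22699812]), array([[-0.4,  0.6],
       [ 0.5, -0.2],
       [-0.1, -0.9],
       [-0.1,  0.7]]))
```

```bash
python3 -m handwheel '{"delta_pos":[[0.6,0,3],[0,0,3],[0,0,3],[0,0,3],[0,0,3],[0,0,2],[0,0,0],[0,0,0]],"rotation":[[0,0,0],[0,0,0],[0,0,0],[0,0,0],[0,0,0],[0,0,0],[0,0,0],[0,0,0]],"claw":[1,1,1,1,1,1,1,1]}'; python3 g.py .593 -.0443 .12 -1.803
```

```text
time: 33.25
tool_pos: [0.5926, -0.0442, 0.1303]
ee_rot: [-3.141, -0.0, -1.802]
wrist_force: [0.8, -0.7, -4.4]
width: 0.016
t 33.25 pos [ 0.5926 -0.0442  0.1303] rpy [-3.1413e+00 -1.0000e-04 -1.8020e+00] F [ 0.8 -0.7 -4.4] w 0.016
rot [-0.0003 -0.0001  0.001 ] delta before rot [ 0.1 -0.4 10.3] after rot [ 0.1 -0.4 10.3]
```

Rim passed without contact; 10 mm to go.

```bash
python3 -m handwheel '{"delta_pos":[[0,0,2],[0,0,2],[0,0,2],[0,0,1.5],[0,0,1],[0,0,0.5],[0,0,0.5],[0,0,0]],"rotation":[[0,0,0],[0,0,0],[0,0,0],[0,0,0],[0,0,0],[0,0,0],[0,0,0],[0,0,0]],"claw":[1,1,1,1,1,1,1,1]}'; python3 g.py .593 -.0443 .12 -1.803
```

```text
time: 34.25
tool_pos: [0.5925, -0.0441, 0.1207]
ee_rot: [-3.142, -0.0, -1.802]
wrist_force: [0.3, -0.1, -3.8]
width: 0.0154
t 34.25 pos [ 0.5925 -0.0441  0.1207] rpy [-3.1416e+00 -1.0000e-04 -1.8020e+00] F [ 0.3 -0.1 -3.8] w 0.0154
rot [-0.     -0.0001  0.001 ] delta before rot [ 0.  -0.5  0.7] after rot [ 0.  -0.5  0.7]
```

```bash
python3 -m handwheel '{"delta_pos":[[0,0,0.5],[0,0,0.5],[0,0,0.5],[0,0,0],[0,0,0],[0,0,0],[0,0,0],[0,0,0]],"rotation":[[0,0,0],[0,0,0],[0,0,0],[0,0,0],[0,0,0],[0,0,0],[0,0,0],[0,0,0]],"claw":[1,1,1,1,1,1,1,1]}'; python3 g.py .593 -.0443 .12 -1.803
```

```text
time: 35.25
tool_pos: [0.5926, -0.0442, 0.1201]
ee_rot: [-3.141, -0.0, -1.802]
wrist_force: [-3.5, 1.0, 5.4]
width: 0.0156
t 35.25 pos [ 0.5926 -0.0442  0.1201] rpy [-3.1408e+00 -1.0000e-04 -1.8020e+00] F [-3.5  1.   5.4] w 0.0156
rot [-0.0008 -0.0001  0.001 ] delta before rot [ 0.  -0.4  0.1] after rot [ 0.  -0.4  0.1]
```

Seated at the original grip height with upward reaction. Release and retreat.

```bash
python3 -m handwheel '{"delta_pos":[[0,0,0],[0,0,0],[0,0,0],[0,0,0],[0,0,0],[0,0,-10],[0,0,-30],[0,0,-50]],"rotation":[[0,0,0],[0,0,0],[0,0,0],[0,0,0],[0,0,0],[0,0,0],[0,0,0],[0,0,0]],"claw":[-0.3,-0.3,-0.3,-0.3,-0.3,-0.3,-0.3,-0.3]}' && python3 -m handwheel '{"delta_pos":[[20,0,-20],[50,0,0],[55,0,0],[55,0,0],[55,0,0],[40,0,0],[15,0,0],[0,0,0]],"rotation":[[0,0,0],[0,0,0],[0,0,0],[0,0,0],[0,0,0],[0,0,0],[0,0,0],[0,0,0]],"claw":[-0.3,-0.3,-0.3,-0.3,-0.3,-0.3,-0.3,-0.3]}'; python3 - <<'E'
from h import *
s=robot.snapshot("top"); cv2.imwrite("pics/t13f.png",s["color"][:,:,::-1]); crop(s,"t13",320,160,130,130,6)
s=robot.snapshot("side"); cv2.imwrite("pics/s13f.png",s["color"][:,:,::-1]);crop(s,"s13",270,260,150,110,5)
E
```

```text
time: 36.25
tool_pos: [0.5914, -0.044, 0.2085]
ee_rot: [3.137, -0.0, -1.802]
wrist_force: [1.5, -0.5, 0.2]
width: 0.0608
time: 37.25
tool_pos: [0.5261, -0.3265, 0.2294]
ee_rot: [-3.141, 0.001, -1.803]
wrist_force: [0.1, 0.2, -0.1]
width: 0.0612
```

View pics/t13.png

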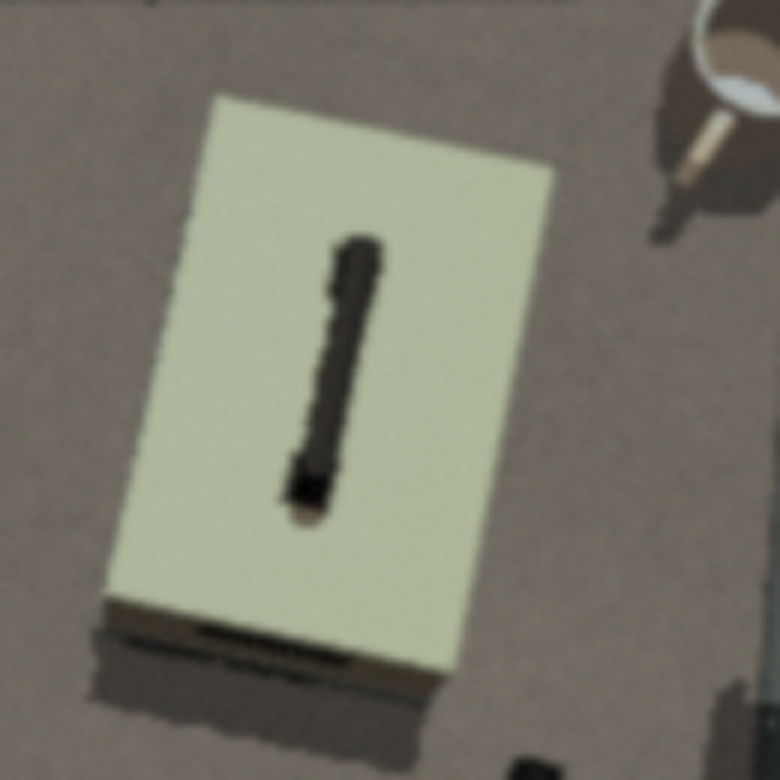

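View pics/s13.png

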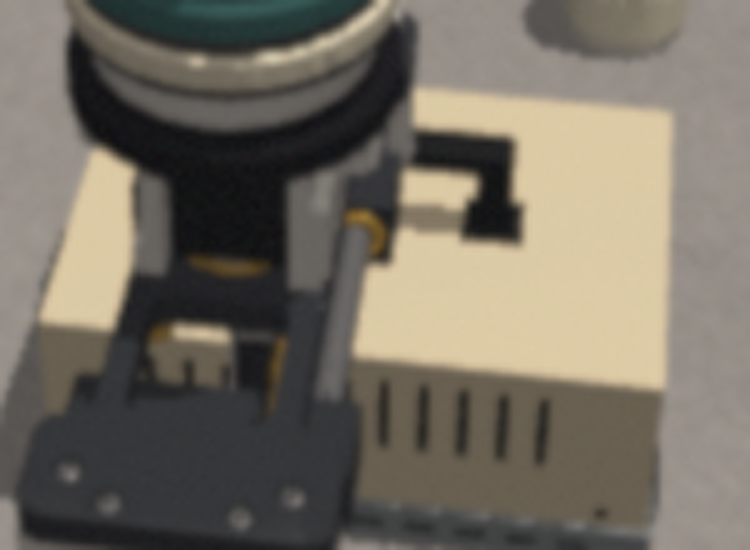

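View pics/s13f.png

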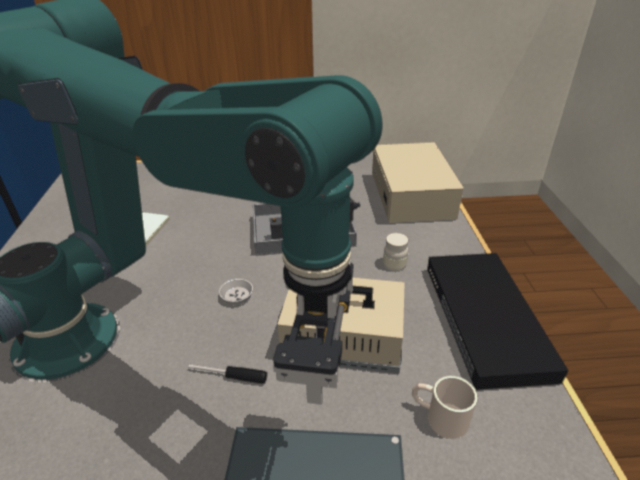

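View pics/t13f.png

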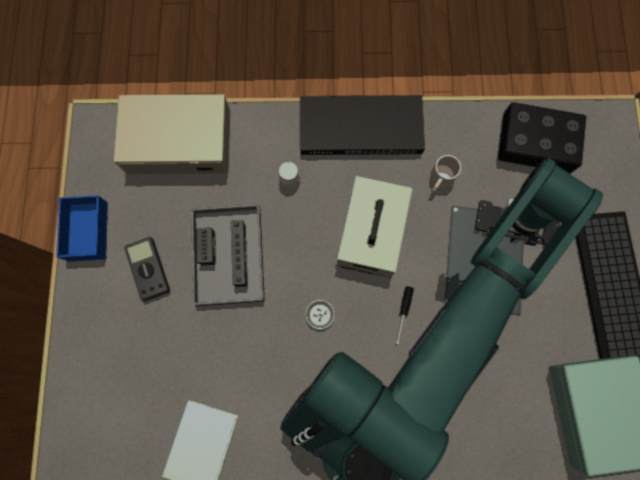

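The cover's top corners lie at the same pixels as at the start, (218,95), (555,168), (455,670) and (105,597) in the crop. The block stands in the tray, the other items have not moved, and the arm is clear of everything.

```bash
python3 - <<'E'
from bench import robot
print(robot.close_job())
E
```

```text
the job is handed in; nothing more can be done
None
```

The job is done and handed in at about 37 s, with every step in the order asked.

- **Cover off:** I lifted it by its handle and set it down handle up in the middle of the service mat, aligned with the mat.
- **Battery block:** I gripped it across its width, lifted it straight out and set it down with light contact, upright on the tray floor, 30 mm to the -y side of the middle. It stands clear of the old battery.
- **Cover back on:** I gripped it at the same point and lowered it over the rim; the readings on the way down showed no contact. It ended at its original grip height, tool z 0.1201 m against 0.1200 m, with about 5 N of upward reaction before release.

**Last checks:** In the final top picture the cover's corners are within a pixel or so of where they started. The block is upright in the tray. The bystanders look unmoved, and the gripper is empty and clear. The side picture's view of the cover and tray was partly hidden by the arm, but what it showed agreed.

**Disagreements:** The two cameras differed by about 3 mm sideways on the cover and about 5 mm on the tray. I used values between the two, and comparing each camera with its own starting view showed no shift. Forces read at the end of each move stayed below about 7 N. I did not see the peaks in between.

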